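# Set a binding punch's margin dial and lock it

### The job

On the white binding punch, turn the margin dial so that the raised ridge on its skirt points at the wedge on the collar around it. Then turn the separate lock ring on top of the dial clockwise until it bites and is snugly tight, without wringing it and without shifting the setting, and let go. Leave the small things around the punch alone.

Things in the scene. Friction and masses are not known exactly. Their poses are not given: they have to be found in the camera images.
- punch: Binding punch, white rounded box on a grey plinth, 130 (x) x 180 (y) x 50 mm, fixed to the desk. Origin: centre of its underside; z up; dial and lock ring turn about the upright axis through it. Heights in these texts are above the desk. Obstacles: the computer's screen (x 0.30 to 0.33, y -0.40 to 0.26, z 0.12 to 0.51 m) on the robot's right of it; books up to 250 mm high at x < 0.38, y > 0.58.
- dial: Black dial, turns about the upright axis, stays where left (drag 0.70 N m, end stops far off). Skirt 70 mm wide, 52.5 to 57.5 mm up; above it the fluted round grip, 54 mm wide, 57.5 to 81.5 mm up; a steel stud on top ends 111.5 mm up. Origin on the axis at the skirt's underside, x towards its ridge. The wedge lies 0.5 to 1.5 rad counter-clockwise (from above) of where it starts.
- dial_grip (a point): Point on the axis at half height of the dial's round grip, 69.5 mm above the desk.
- ridge_tip (a point): Outer end of the single raised aluminium ridge on the dial's skirt, 35 mm from the axis; it turns with the dial. Seen from above, the direction from the axis to this point is where the dial points.
- wedge_nose (a point): Nose of the dark steel wedge on the fixed flat aluminium collar (104 mm wide, 50 to 52 mm up) round the dial; given 35 mm from the axis, so that in plan it coincides with ridge_tip when the dial is set. The wedge stands 7 mm above the punch's top, 36 to 50 mm from the axis. Its direction differs from start to start.
- lock_ring: Knurled round steel ring on the dial's stud, 38 mm wide, 17 mm high (90.5 to 107.5 mm up), 9 mm above the dial's top; in that gap lies a washer 25 mm wide. It turns with the dial, and tightens clockwise seen from above. It starts loose and runs lightly (0.03 N m) for 0.4 to 1.2 rad, an amount that cannot be seen, then bites. Origin on the axis at its underside.
- ring_grip (a point): Point on the axis at half height of the lock ring, 99 mm above the desk. Torque on the ring: when it bites it jumps to 0.27 N m, then climbs by 1 N m per radian of further turning. Snug from 0.32 N m; 0.40 is about right; beyond 0.52 it is wrung, above 0.70 it also drags the dial round. It stays tight when let go.
- washer (a joint): How far the spring washer under the lock ring has been squeezed, in m: 0 while the ring is loose, then 0.0015 m per radian that the ring is turned after it bites; tight from 0.000075, wrung beyond 0.000375. The reading's noise is about as large as this whole range, so feel the torque instead.
- eraser: Loose eraser, 19 x 42 x 11 mm, on the desk on the +y side of the punch. Bystander.
- clip: Loose black binder clip, 43 x 26 x 18 mm, on the desk on the -y side of the punch. Bystander.
- tin: Loose round balm tin, 41 mm wide, 16 mm high, on the desk on the +y side of the punch. Bystander.
- tape_roll: Loose roll of tape lying flat, 61 mm wide, 19 mm high, on the desk on the -y side of the punch. Bystander.
Not all that is in view belongs to the job. There is more than one size of the punch; the job needs the larger.

How it is judged:
On the way, in this order (a step that is already met when the one before it is completed fails the run):
1. the dial is set: the ridge tip is within 3 mm of the wedge's nose, the lock ring still loose (washer squeezed less than 0.02 mm) (horizontal distance between ridge_tip and wedge_nose below 0.003 m and value of joint washer below 2e-05 m), for 0.2 s.
2. the lock ring is tight (washer squeezed by more than 0.075 mm) with the dial still within 3 mm of its setting (value of joint washer above 7.5e-05 m and horizontal distance between ridge_tip and wedge_nose below 0.003 m), for 0.2 s.
At the end, for the whole second after the job is handed in: The ridge tip of the dial stands within 3 mm of the wedge's nose and the lock ring is tight but not wrung: its washer is squeezed by 0.075 to 0.375 mm (last turned with 0.32 to 0.52 N m) (all of step 2 and value of joint washer below 0.000375 m); the robot touches nothing.
It fails at once if the lock ring is wrung: washer squeezed by more than 0.375 mm (over 0.52 N m) (value of joint washer above 0.000375 m).
It fails at once if a bystander (eraser, binder clip, balm tin, tape roll) is moved more than 15 mm (distance of any of eraser, clip, tin, tape_roll from where it was at the start of the episode above 0.015 m).
It also fails if it takes over 67 s, if anything falls off the work surface, if the arm or the gripper's body presses on something with over 40 N, if the wrist force passes 120 N, or if a joint passes its speed limit or range.

### The arm

A 6-joint arm with a two-finger parallel gripper is mounted at the origin on a cart in front of the work surface, level with it; the furniture and walls round the work are solid. World frame = base frame: x ahead of the robot, y to its left, z up, the work surface at z = 0. Lengths are in m, angles in rad, forces in N, time in s.
With the tool pointing down it reaches from about 0.35 to 0.975 m from the base axis. Payload 4.9 kg.
Tool frame: the origin (TCP) lies at the very end of the fingers, on their centre line; the grasp point (between the pads) lies 19 mm behind it; z points along the fingers, y is the line along which they close (so a half turn about z gives the same grasp; the last joint's range is limited). The gripper opens to 85 mm and grips with 20 to 120 N. Pads are 22 mm wide; open, the fingers measure 114 mm over their backs; the gripper's body (76 mm by 85 mm) begins 54 mm behind the grasp point. The pads swing forward as they close: fully open they stand 13 mm farther back than shut.
Start: joints at [-1.452, 0.053, 1.613, -0, 1.476, -0.119], TCP at [0.147, -0.607, 0.231] pointing down, gripper open.
Joint ranges: [-3.01, 3.01], [-1.01, 2.22], [0.06, 2.58], [-1.02, 4.17], [0.09, 2.62], [-3.14, 3.14]. Speed limits (rad/s): [2.57, 2.57, 3.14, 3.14, 3.14, 3.14].

### API

Orientations are given as a unit quaternion [w, x, y, z].
In Python, from plant import manip gives the robot as it stands.
- The arm moves only by the tool move_arm, never from a script. Its argument "plan" is a list that holds one entry, the list of rows, each a list of 7 numbers: the shift along the tool's x, y, z as a fraction of full scale, then the turn, a rotation vector about the tool's x, y, z as a fraction of full scale, then the closure, from 0 (fully open) to 1 (shut). In form: [[[dx, dy, dz, wx, wy, wz, fingers], ...]]. A call has exactly 10 rows; each row shifts and turns the commanded pose from where the row before left it, along the tool's axes as they then stand; what a row does not reach is not made up. Full scale, the value 1, is 0.12 m for a shift and 0.15 rad for a turn. A row lasts 1/8 s, in which the tool goes at most 62.5 mm and 10.7 degrees, less where a joint would pass 70% of its speed; a pose out of reach is approached as far as the arm can. A call with a number of a shift or a turn outside -1 to 1 is refused whole. A call with a gripper value outside its range is refused whole. The fingers move at their own pace and stop on an object; the grip force is fixed at half the most. Time passes only in rows, so rows that do not move let the fingers close, or fill a call up. It gives the time, the measured TCP pose, the force, the opening and the grip force at its end, in the units of the state.
- manip.state(): the state, without advancing time (a new reading comes with each control period).
- manip.grab_frame(name): name is "scene" or "top"; returns a dict with "pixels" (400x640x3 uint8, blue, green, red), "depth" (400x640 float32, m along the optical axis (not along the pixel's ray), 0 where there is no reading), "vfov" (degrees; the focal length in pixels is half the picture's height over the tangent of half this angle, whatever the lens; pixels are square), "cx", "cy" (the principal point, pixels), "view" (4x4, takes a point from world to camera coordinates). Camera axes: x right, y down, z forward; pixel columns grow to the right and rows downward; lengths in m; the calibration is good to about 2 mm. A picture is of the moment at which its call begins.
- manip.job_done(): hands the job in; it is judged then, once.
The state is a dict: "time": time; "joint_pos": joint angles; "joint_vel": joint speeds; "joint_efforts": joint torques, N m; "tool_pos": TCP position; "tool_rot": TCP orientation; "contact_force": force on the tool from outside, world axes, zero at the start; "ft_torque": the same for the moment, N m; "gripper_width": opening from 0.0 (shut) to 1.0 (fully open); "grasp_force": force on a finger pad.
Only numpy, scipy, OpenCV 4.12 (cv2) and the standard library are available. Lean on these libraries where they do the work, as an engineer would, in place of code of your own. Each camera call takes 0.05 s, during which the arm holds its last target. There are 200 camera calls.

## Working session

There is one attempt and no reset: what is moved stays moved. The work goes in short steps, Python scripts to look and compute and a tool call to move; the robot and the scene stay as the last step left them, time stands still between calls to the robot, and variables do not carry over. Pictures are saved under pics/ and viewed, at most 10 in all, crops included, and the job is handed in when it is done.

Besides the shell and the picture viewer there is one more tool, called after "Request:" as a command line: name --argument value ..., lists and objects as JSON in quotes. move_arm: Moves the arm, as the interface text tells. Its arguments: {"type":"object","properties":{"plan":{"type":"array"}},"required":["plan"]}

```bash
mkdir -p pics; ls
cat > h.py <<'E'
import numpy as np, cv2
from plant import manip
def grab(n):
    f=manip.grab_frame(n); f['f']=200/np.tan(np.radians(f['vfov'])/2); return f
def pt(f,u,v,z=None):
    V=np.array(f['view']); R=V[:3,:3]; t=V[:3,3]
    r=np.array([(u-f['cx'])/f['f'],(v-f['cy'])/f['f'],1.])
    c=-R.T@t; d=R.T@r
    if z is None: return c+d*f['depth'][int(v),int(u)]
    return c+d*(z-c[2])/d[2]
E
python3 - <<'E'
from h import *
for n in('scene','top'):
    f=grab(n); cv2.imwrite(f'pics/{n}0.png',f['pixels']); print(n,f['vfov'],f['cx'],f['cy'],np.round(f['view'],3).tolist())
print(manip.state())
E
```

```text
pics
scene 52.64654115281125 321.1297912708921 197.8591825387026 [[-0.996, -0.089, -0.011, 0.525], [-0.067, 0.82, -0.569, -0.251], [0.06, -0.566, -0.822, 1.126], [0.0, 0.0, 0.0, 1.0]]
top 52.516985373055554 331.547325134477 195.79376813568908 [[0.006, -0.999, 0.031, 0.388], [-0.982, -0.012, -0.19, 0.498], [0.191, -0.029, -0.981, 0.864], [0.0, 0.0, 0.0, 1.0]]
{'time': 0.1, 'joint_pos': array([-1.45200751e+00,  5.33307526e-02,  1.61417574e+00, -1.20225170e-05,
        1.47602287e+00, -1.19004870e-01]), 'joint_vel': array([ 0.00012412, -0.00241296, -0.00415322, -0.00193032, -0.0007999 ,
       -0.00028092]), 'joint_efforts': array([ 7.96509339e-04, -3.94902527e+01, -3.71361673e+01, -1.06565162e-04,
        3.89734312e-03, -6.40576147e-06]), 'tool_pos': array([ 0.14714946, -0.60683527,  0.23014985]), 'tool_rot': array([-9.68355597e-04,  9.92939560e-01,  1.18617424e-01, -5.87911871e-06]), 'contact_force': array([ 0.19849987,  0.75178287, -1.00339335]), 'ft_torque': array([ 0.02583277,  0.04171773, -0.02641315]), 'grasp_force': 0.0, 'gripper_width': 1.0011335114595}
```

View pics/scene0.png

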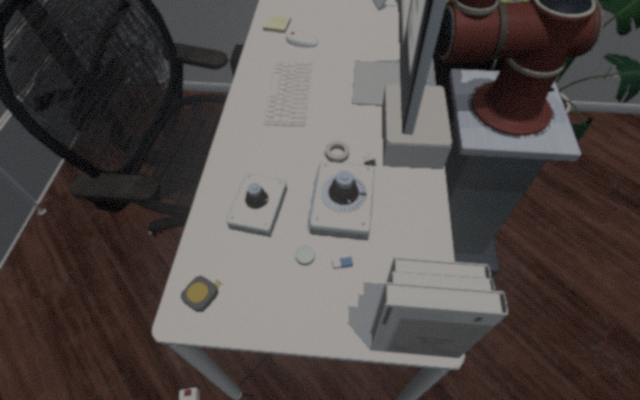

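View pics/top0.png

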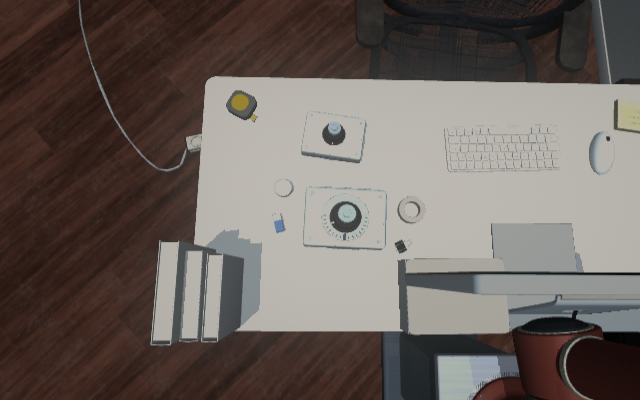

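The larger punch is at about (345,217) in the top view, tape roll (412,210) and clip (403,245) to its right. The smaller punch is at (334,137). I'll enlarge the dial.

Run:
```python
from h import *
f=grab('top'); g=grab('scene')
a=cv2.resize(f['pixels'][182:252,300:392],None,fx=8,fy=8,interpolation=cv2.INTER_CUBIC)
b=cv2.resize(g['pixels'][155:240,305:385],None,fx=7,fy=7,interpolation=cv2.INTER_CUBIC)
cv2.imwrite('pics/t1.png',a);cv2.imwrite('pics/s1.png',b)
for n,q in(('ring',(346,212)),):
    print(pt(f,*q), pt(f,*q,z=.1075))
for q in((305,187),(386,187),(386,248),(304,247)): print(pt(f,*q,z=.05))
for q in((284,187),(279,223),(412,210),(403,245)): print(pt(f,*q,z=.015))
```

```text
[0.44684786 0.36478388 0.11346301] [0.44776365 0.36438848 0.1075    ]
[0.51164359 0.45163947 0.05      ]
[0.51400434 0.27111136 0.05      ]
[0.37864008 0.27373448 0.05      ]
[0.3793071  0.45130662 0.05      ]
[0.51857571 0.50121338 0.015     ]
[0.43512501 0.51010678 0.015     ]
[0.4683068  0.20619125 0.015     ]
[0.38797976 0.22921748 0.015     ]
```

View pics/t1.png

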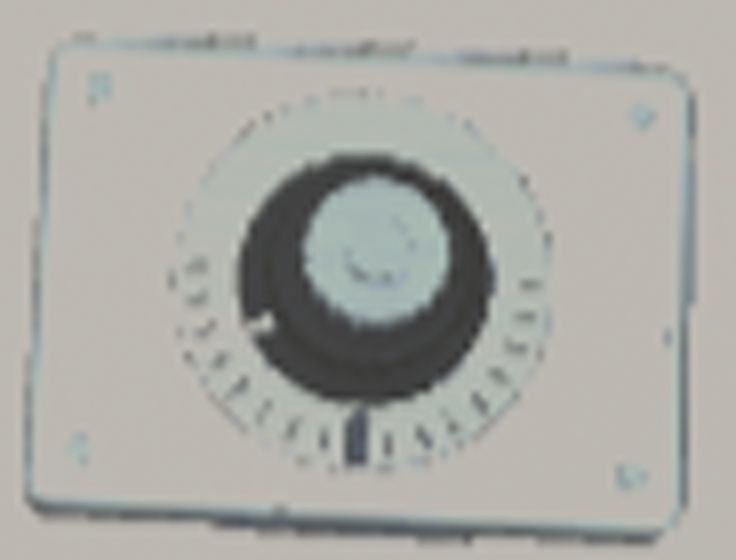

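View pics/s1.png

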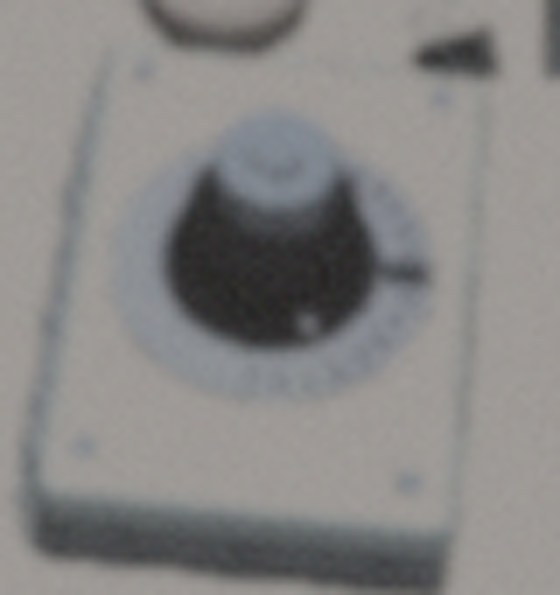

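The crop shows the ridge at (262,323) and the wedge from (357,412) to (355,465). The ring's top centre is at (376,250) and the collar's centre at about (361,280). The second view agrees: ridge (308,323), wedge (380..428,270).

Run:
```python
from h import *
f=grab('top'); g=grab('scene')
T=lambda x,y,z: pt(f,300+(x+.5)/8-.5,182+(y+.5)/8-.5,z)
S=lambda x,y,z: pt(g,305+(x+.5)/7-.5,155+(y+.5)/7-.5,z)
rt=T(376,250,.1075); print('ring top',rt)
col=T(361,281,.052); print('collar',col)
sk=[T(238,285,.055),T(494,285,.055),T(362,405,.055)]; print('skirt',sk)
c=np.mean([T(238,280,.055),T(494,280,.055)],0); c=(c+col)/2; c=.5*(c+rt)
print('S collar',S((112+432)/2,(140+400)/2,.052),'ring',S(276,160,.1075))
for C in(rt,col):
  for P,n in((T(262,323,.058),'ridge'),(T(357,412,.055),'nose'),(T(355,465,.054),'wend')):
    d=(P-C)[:2]; print(n,P,np.hypot(*d),np.arctan2(d[1],d[0]))
C=S(272,270,.052)
for P,n in((S(308,323,.058),'ridge'),(S(380,270,.055),'nose'),(S(428,272,.054),'wend')):
    d=(P-C)[:2]; print('S',n,P,np.hypot(*d),np.arctan2(d[1],d[0]))
# Depth-based ring top centroid
for F,n in((f,'t'),(g,'s')):
    V=np.array(F['view']); v,u=np.mgrid[0:400,0:640]; d=F['depth']
    p=np.stack([(u-F['cx'])/F['f']*d,(v-F['cy'])/F['f']*d,d],-1)
    w=(p-V[:3,3])@V[:3,:3]
    near=(np.hypot(w[...,0]-.447,w[...,1]-.362)<.06)&(d>0)
    for lo,hi in((.100,.125),(.045,.056)):
        m=near&(w[...,2]>lo)&(w[...,2]<hi); print(n,lo,m.sum(),w[m].mean(0),w[m].min(0),w[m].max(0))
```

```text
ring top [0.44608892 0.36323173 0.1075    ]
collar [0.44588349 0.36359058 0.052     ]
skirt [array([0.44400012, 0.39731931, 0.055     ]), array([0.44474688, 0.32742272, 0.055     ]), array([0.41160693, 0.36350378, 0.055     ])]
S collar [0.44381028 0.36529883 0.052     ] ring [0.44457833 0.36378187 0.1075    ]
ridge [0.43327337 0.3908159  0.058     ] 0.03041585991080074 2.0057235542204093
nose [0.40969772 0.36485842 0.055     ] 0.03642753722337053 3.0969223809782314
wend [0.39547028 0.36533203 0.054     ] 0.05066219660443582 3.100123871552803
ridge [0.43327337 0.3908159  0.058     ] 0.030003885185898433 2.0045534167057752
nose [0.40969772 0.36485842 0.055     ] 0.036207970798201886 3.10656997382757
wend [0.39547028 0.36533203 0.054     ] 0.05044327899807975 3.107062827549216
S ridge [0.43137865 0.3889284  0.058     ] 0.026700223230111272 2.0551088811960785
S nose [0.40959538 0.36463918 0.055     ] 0.03422125900992901 -3.1223152353182364
S wend [0.39432891 0.36346354 0.054     ] 0.04951539181512788 -3.1045190983130833
t 0.1 274 [0.44598689 0.36350171 0.10860083] [0.42731985 0.34561074 0.1012575 ] [0.46496426 0.38098448 0.11498049]
t 0.045 1544 [0.4463668  0.36172465 0.05188284] [0.38849172 0.30291163 0.04502931] [0.5065496  0.42198884 0.05596381]
s 0.1 241 [0.44354144 0.36642096 0.10903254] [0.42500944 0.34419269 0.10015815] [0.46191439 0.38272186 0.11560639]
s 0.045 1030 [0.45008223 0.37369668 0.05282089] [0.38872844 0.30579604 0.04752857] [0.50621889 0.42181144 0.05596286]
```

The axis is at about (0.4455, 0.3637), and the dial must turn about 1.10 rad counter-clockwise. Next I raise the arm to clear the screen and learn its geometry.

Request:
move_arm --plan '[[[0,0,-0.45,0,0,0,0],[0,0,-0.45,0,0,0,0],[0,0,-0.45,0,0,0,0],[0,0,-0.45,0,0,0,0],[0,0,-0.45,0,0,0,0],[0,0,-0.45,0,0,0,0],[0,0,-0.45,0,0,0,0],[0,0,-0.3,0,0,0,0],[0,0,0,0,0,0,0],[0,0,0,0,0,0,0]]]'

```text
time: 1.55
tool_pos: [0.1473, -0.6077, 0.6439]
tool_rot: [-0.001, 0.993, 0.119, -0.0]
contact_force: [-0.4, -0.6, -0.1]
gripper_width: 0.997
grasp_force: 0.0
```

Run:
```python
from h import *
s=manip.state(); print(s)
```

```text
{'time': 1.55, 'joint_pos': array([-1.45197403e+00,  1.48654011e-01,  8.25130191e-01, -1.67246525e-05,
        2.16948405e+00, -1.18983239e-01]), 'joint_vel': array([-0.00121983,  0.00650714,  0.03679506, -0.00124094, -0.00014904,
        0.00212418]), 'joint_efforts': array([ 9.79158212e-02, -4.32111311e+01, -3.63649213e+01,  5.28712499e-04,
        5.45113371e-02, -9.37430315e-06]), 'tool_pos': array([ 0.1472743 , -0.60771017,  0.64392194]), 'tool_rot': array([-8.37798288e-04,  9.92939600e-01,  1.18618077e-01, -6.84444138e-06]), 'contact_force': array([-0.37241841, -0.56382228, -0.08620561]), 'ft_torque': array([-0.01023729, -0.00221306,  0.02454787]), 'grasp_force': 0.0, 'gripper_width': 0.996651567778071}
```

Request:
move_arm --plan '[[[0.41,-0.156,0,0,0,0,0],[0.41,-0.156,0,0,0,0,0],[0.41,-0.156,0,0,0,0,0],[0.41,-0.156,0,0,0,0,0],[0.41,-0.156,0,0,0,0,0],[0.41,-0.156,0,0,0,0,0],[0.41,-0.156,0,0,0,0,0],[0.274,-0.363,0,0,0,0,0],[0.274,-0.363,0,0,0,0,0],[0.274,-0.363,0,0,0,0,0]]]'

```text
time: 2.8
tool_pos: [0.5168, -0.2471, 0.6425]
tool_rot: [-0.001, 0.993, 0.119, -0.002]
contact_force: [-0.1, -0.3, -0.1]
gripper_width: 1.0
grasp_force: 0.0
```

Request:
move_arm --plan '[[[0.274,-0.363,0,0,0,0,0],[0.274,-0.363,0,0,0,0,0],[0.274,-0.363,0,0,0,0,0],[0.098,-0.405,0,0,0,0,0],[0.098,-0.405,0,0,0,0,0],[0.098,-0.405,0,0,0,0,0],[0.098,-0.405,0,0,0,0,0],[0.098,-0.405,0,0,0,0,0],[0,0,0,0,0,0,0],[0,0,0,0,0,0,0]]]'

```text
time: 4.05
tool_pos: [0.5813, 0.1514, 0.6435]
tool_rot: [0.0, 0.993, 0.119, -0.002]
contact_force: [-0.4, -0.3, -1.0]
gripper_width: 1.005
grasp_force: 0.0
```

Run:
```python
from h import *
from scipy.optimize import least_squares
s=manip.state(); q=s['joint_pos']; p=s['tool_pos']; print(q,p,s['tool_rot'],s['contact_force'])
D=[(.05333,1.61417,1.47602,np.hypot(.14715,.60684),.23015),(.14865,.82513,2.16948,np.hypot(.14727,.60771),.64392),(q[1],q[2],q[4],np.hypot(p[0],p[1]),p[2])]
# r=a+L1 s2+L2 s23+e c23 ; z=k+L1 c2+L2 c23-e s23
A=[];b=[]
for q2,q3,q5,r,z in D:
    t=q2+q3; A+=[[1,0,np.sin(q2),np.sin(t),np.cos(t)],[0,1,np.cos(q2),np.cos(t),-np.sin(t)]]; b+=[r,z]
print(np.linalg.lstsq(np.array(A),np.array(b),rcond=None))
```

```text
[ 1.31071346e-01  8.70811641e-02  8.93045628e-01 -4.73588341e-04
  2.16451367e+00  1.46379222e+00] [0.58129666 0.15136197 0.64346409] [ 2.14795899e-04  9.92937888e-01  1.18625416e-01 -1.52143105e-03] [-0.37028184 -0.33279749 -0.99286547]
(array([ 0.00353108, -0.04539307,  0.4299304 ,  0.61003133,  0.09532117]), array([2.18343858e-10]), np.int32(5), array([2.96128796, 2.41726209, 0.47950826, 0.39603535, 0.02907704]))
```

Request:
move_arm --plan '[[[-0.135,-0.397,0,0,0,0,0],[-0.135,-0.397,0,0,0,0,0],[-0.135,-0.397,0,0,0,0,0],[-0.135,-0.397,0,0,0,0,0],[-0.135,-0.397,0,0,0,0,0],[0,0,0,0,0,-1,0],[0,0,0,0,0,-1,0],[0,0,0,0,0,-1,0],[0,0,0,0,0,-1,0],[0,0,0,0,0,-1,0]]]'

```text
time: 5.3
tool_pos: [0.4472, 0.3625, 0.6447]
tool_rot: [0.0, 0.88, 0.475, -0.0]
contact_force: [1.1, -0.3, 0.2]
gripper_width: 1.001
grasp_force: 0.0
```

Request:
move_arm --plan '[[[0,0,0,0,0,-1,0],[0,0,0,0,0,-1,0],[0,0,0,0,0,-1,0],[0,0,0,0,0,-1,0],[0,0,0,0,0,-1,0],[0,0,0,0,0,-1,0],[0,0,0,0,0,-0.8,0],[0,0,0.4,0,0,0,0],[0,0,0,0,0,0,0],[0,0,0,0,0,0,0]]]'

```text
time: 6.55
tool_pos: [0.4467, 0.3632, 0.5988]
tool_rot: [0.0, 0.538, 0.843, 0.001]
contact_force: [0.6, -0.6, 0.5]
gripper_width: 1.003
grasp_force: 0.0
```

```bash
cat >> h.py <<'E'
def cloud(F):
    V=np.array(F['view']); v,u=np.mgrid[0:400,0:640]; d=F['depth']
    p=np.stack([(u-F['cx'])/F['f']*d,(v-F['cy'])/F['f']*d,d],-1)
    return (p-V[:3,3])@V[:3,:3], d>0
E
python3 - <<'E'
from h import *
s=manip.state(); q=s['joint_pos']; p=s['tool_pos']; print(q,p,s['tool_rot'],s['contact_force'])
D=[(.05333,1.61417,.14715,-.60684,.23015),(.14865,.82513,.14727,-.60771,.64392),(.08708,.89304,.5813,.15136,.64346),(q[1],q[2],*p)]
A=[];b=[]
for q2,q3,x,y,z in D:
    t=q2+q3; A+=[[0,np.sin(q2),np.sin(t),np.cos(t)],[1,np.cos(q2),np.cos(t),-np.sin(t)]]; b+=[np.sqrt(x*x+y*y-.0744**2),z]
print(np.linalg.lstsq(np.array(A),np.array(b),rcond=None)[:2])
print('side',np.hypot(*p[:2])*np.sin(np.arctan2(p[1],p[0])-q[0]))
f=grab('top');g=grab('scene')
ims=np.hstack([f['pixels'],g['pixels']]); cv2.imwrite('pics/both.png',cv2.resize(ims,(800,250),interpolation=cv2.INTER_AREA))
np.savez('c.npz',t=cloud(f)[0],tm=cloud(f)[1],s=cloud(g)[0],sm=cloud(g)[1],q=q)
c,sn=np.cos(q[0]),np.sin(q[0])
W=np.vstack([cloud(F)[0][cloud(F)[1]] for F in(f,g)])
a=W[:,0]*c+W[:,1]*sn; l=-W[:,0]*sn+W[:,1]*c
for lo in np.arange(-.15,.75,.05):
    m=(a>lo)&(a<lo+.05)&(abs(l)<.2)&(W[:,2]>.53)
    if m.sum()>5: print(round(lo,2),m.sum(),'lat',np.percentile(l[m],[2,98]).round(3),'z',np.percentile(W[m,2],[2,98]).round(3))
E
```

```text
[ 5.53414647e-01 -2.00099596e-02  1.08128872e+00 -1.32550108e-04
  2.07905434e+00  1.17883952e-01] [0.44672706 0.3631746  0.59875316] [3.25908225e-04 5.37664722e-01 8.43158494e-01 5.41983492e-04] [ 0.60648869 -0.64145599  0.5413215 ]
(array([-0.03525647,  0.4205603 ,  0.60971538,  0.09611017]), array([3.24215366e-07]))
side 0.07416763531899342
0.35 14 lat [0.114 0.117] z [0.767 0.774]
0.4 5083 lat [0.118 0.13 ] z [0.781 0.835]
0.45 33846 lat [0.129 0.131] z [0.791 0.874]
0.5 27417 lat [0.086 0.131] z [0.663 0.878]
0.55 3682 lat [0.093 0.111] z [0.697 0.774]
0.6 861 lat [0.069 0.081] z [0.615 0.701]
```

View pics/both.png

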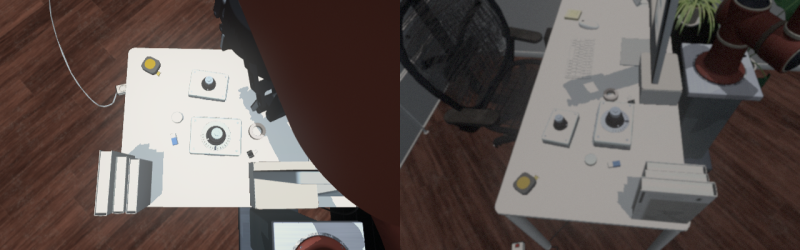

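The arm occludes the top view from above, and the screen's edge is close to the arm plane. I go partway down and measure the forearm with the depth images.

Request:
move_arm --plan '[[[0,0,0.4,0,0,0,0],[0,0,0.4,0,0,0,0],[0,0,0.4,0,0,0,0],[0,0,0.4,0,0,0,0],[0,0,0.3,0,0,0,0],[0,0,0,0,0,0,0],[0,0,0,0,0,0,0],[0,0,0,0,0,0,0],[0,0,0,0,0,0,0],[0,0,0,0,0,0,0]]]'

```text
time: 7.9
tool_pos: [0.4465, 0.3641, 0.3701]
tool_rot: [0.0, 0.537, 0.844, 0.001]
contact_force: [0.1, 0.0, -0.1]
gripper_width: 1.0
grasp_force: 0.0
```

Run:
```python
from h import *
s=manip.state(); q=s['joint_pos']; p=s['tool_pos']; print(q,p,s['contact_force'])
f=grab('top');g=grab('scene')
ims=np.hstack([f['pixels'],g['pixels']]); cv2.imwrite('pics/both2.png',cv2.resize(ims,(800,250),interpolation=cv2.INTER_AREA))
c,sn=np.cos(q[0]),np.sin(q[0])
for F,n in((f,'top'),(g,'scene')):
  w,mk=cloud(F); W=w[mk]
  a=W[:,0]*c+W[:,1]*sn; l=-W[:,0]*sn+W[:,1]*c
  for lo in np.arange(-.15,.75,.05):
    m=(a>lo)&(a<lo+.05)&(abs(l)<.22)&(W[:,2]>.3)&~((abs(W[:,0]-.315)<.03)&(W[:,1]<.28))
    if m.sum()>5: print(n,round(lo,2),m.sum(),'lat',np.percentile(l[m],[2,50,98]).round(3),'z',np.percentile(W[m,2],[2,50,98]).round(3))
  m=(abs(W[:,0]-.315)<.03)&(W[:,1]>.1)&(W[:,1]<.3)&(W[:,2]>.2)&(W[:,2]<.53)
  if m.sum(): print('screen',m.sum(),W[m].min(0),W[m].max(0))
```

```text
[ 5.54987687e-01 -1.08674195e-01  1.54367453e+00 -4.19266211e-05
  1.70535424e+00  1.17990140e-01] [0.44649309 0.36411076 0.37013347] [ 0.11053982  0.0465925  -0.12107846]
top 0.3 694 lat [0.053 0.068 0.083] z [0.68  0.685 0.686]
top 0.35 9283 lat [0.047 0.094 0.121] z [0.638 0.677 0.685]
top 0.4 10247 lat [0.022 0.093 0.13 ] z [0.628 0.67  0.678]
top 0.45 11799 lat [0.02  0.063 0.13 ] z [0.603 0.669 0.681]
top 0.5 12101 lat [0.02  0.066 0.131] z [0.606 0.676 0.689]
top 0.55 13245 lat [0.021 0.083 0.139] z [0.658 0.688 0.693]
top 0.6 832 lat [0.021 0.079 0.132] z [0.651 0.674 0.681]
screen 642 [0.3030473  0.10009463 0.48255706] [0.32596828 0.13867726 0.50444973]
scene -0.05 284 lat [0.034 0.055 0.139] z [0.3   0.311 0.324]
scene 0.0 1582 lat [-0.     0.155  0.211] z [0.3   0.317 0.359]
scene 0.05 246 lat [-0.03   0.004  0.034] z [0.3   0.307 0.315]
scene 0.45 26 lat [0.075 0.094 0.096] z [0.433 0.445 0.462]
scene 0.5 1267 lat [0.071 0.089 0.095] z [0.39  0.451 0.487]
scene 0.55 1370 lat [0.065 0.087 0.112] z [0.446 0.477 0.515]
scene 0.6 1782 lat [0.056 0.077 0.09 ] z [0.396 0.457 0.507]
screen 2643 [0.29999856 0.10011272 0.20002453] [0.32453703 0.25714566 0.4404064 ]
```

View pics/both2.png

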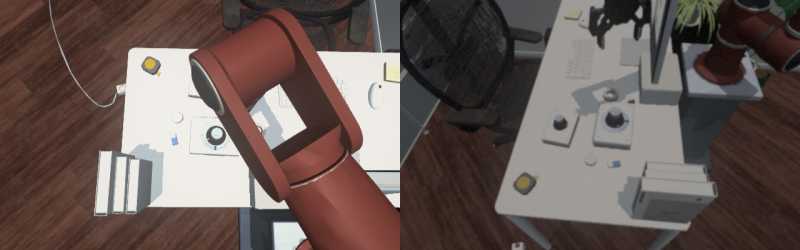

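The vertical tool pose would put the forearm (lateral 0.02 to 0.13 m) into the screen's corner. I'll lean the tool about 0.42 rad to the left instead, which swings joint 1 clear, and check joint 1 before descending.

Request:
move_arm --plan '[[[0,0,0,0,0,0.96,0],[0,0,0,0,0,0.96,0],[0,0,0,0,-0.7,0,0],[0,0,0,0,-0.7,0,0],[0,0,0,0,-0.7,0,0],[0,0,0,0,-0.7,0,0],[0,0,0,0,0,0,0],[0,0,0,0,0,0,0],[0,0,0,0,0,0,0],[0,0,0,0,0,0,0]]]'

```text
time: 9.25
tool_pos: [0.4465, 0.3635, 0.3699]
tool_rot: [0.158, 0.639, 0.741, -0.135]
contact_force: [0.5, -0.3, -0.9]
gripper_width: 1.005
grasp_force: 0.0
```

```bash
cat >> h.py <<'E'
from scipy.spatial.transform import Rotation as Ro
def rot(s): w,x,y,z=s['tool_rot']; return Ro.from_quat([x,y,z,w]).as_matrix()
def rep(tgt=None):
    s=manip.state(); R=rot(s); q=s['joint_pos']
    print('t',s['time'],'q',q.round(3),'p',s['tool_pos'].round(4),'lean',np.arctan2(-R[1,2],-R[0,2]).round(3),'tilt',np.arccos(-R[2,2]).round(3),'ylift',R[2,1].round(3))
    print('F',s['contact_force'].round(1),'T',s['ft_torque'].round(3),'w',round(s['gripper_width'],3),'g',round(s['grasp_force'],1),'effort',s['joint_efforts'].round(2))
    if tgt is not None: print('shift rows(full-scale)',(R.T@(np.array(tgt)-s['tool_pos'])/.12).round(3))
    return s,R
E
python3 - <<'E'
from h import *
s,R=rep((.446,.3601,.37))
x=s['tool_pos']
# predict wrist & q1 for tilts/leans with L3=.265
for L3 in (.22,.265):
  W=np.array([.446,.3601])-L3*R[:2,2]; print(L3,W,np.arctan2(W[1],W[0])-np.arcsin(.0744/np.hypot(*W)))
E
```

```text
t 9.25 q [ 0.721  0.048  1.429 -0.368  1.879  0.498] p [0.4465 0.3635 0.3699] lean 1.721 tilt 0.419 ylift 0.001
F [ 0.5 -0.3 -0.9] T [ 0.172  0.003 -0.046] w 1.005 g 0.0 effort [ 3.000e-02 -3.953e+01 -3.744e+01 -1.070e+00  6.100e-01 -0.000e+00]
shift rows(full-scale) [-0.025 -0.009  0.011]
0.22 [0.43261307 0.44860039] 0.6838721244889129
0.265 [0.42987484 0.46670274] 0.7089251074725713
```

Request:
move_arm --plan '[[[0.145,-0.009,0.39,0,0,0,0],[0.17,0,0.38,0,0,0,0],[0.17,0,0.38,0,0,0,0],[0.17,0,0.38,0,0,0,0],[0.17,0,0.38,0,0,0,0],[0,0,0,0,0,0,0],[0,0,0,0,0,0,0],[0,0,0,0,0,0,0],[0,0,0,0,0,0,0],[0,0,0,0,0,0,0]]]'

```text
time: 10.5
tool_pos: [0.4461, 0.3612, 0.1208]
tool_rot: [0.158, 0.638, 0.741, -0.135]
contact_force: [-0.9, 0.2, -0.8]
gripper_width: 1.002
grasp_force: 0.0
```

Run:
```python
from h import *
rep((.446,.3601,.062))
f=grab('top'); g=grab('scene')
a=np.hstack([cv2.resize(f['pixels'][150:290,260:420],None,fx=2.5,fy=2.5),cv2.resize(g['pixels'][120:260,270:430],None,fx=2.5,fy=2.5)])
cv2.imwrite('pics/d.png',a)
```

```text
t 10.5 q [ 0.719  0.199  1.687 -0.352  1.495  0.639] p [0.4461 0.3612 0.1208] lean 1.723 tilt 0.419 ylift 0.002
F [-0.9  0.2 -0.8] T [ 0.183 -0.013 -0.034] w 1.002 g 0.0 effort [-1.000e-02 -4.230e+01 -3.358e+01 -1.040e+00  7.600e-01 -0.000e+00]
shift rows(full-scale) [ 0.191 -0.003  0.451]
```

View pics/d.png

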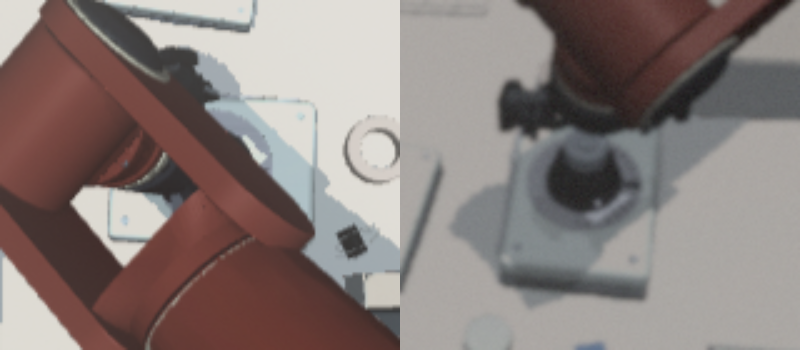

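The scene half shows the open fingers straddling the dial with nothing touching, and the forearm passing beside the screen. I descend and grip the dial.

Request:
move_arm --plan '[[[0.064,-0.003,0.15,0,0,0,0],[0.064,0,0.15,0,0,0,0],[0.063,0,0.151,0,0,0,0],[0,0,0,0,0,0,0],[0,0,0,0,0,0,0],[0,0,0,0,0,0,0.2],[0,0,0,0,0,0,0.4],[0,0,0,0,0,0,0.6],[0,0,0,0,0,0,1],[0,0,0,0,0,0,1]]]'

```text
time: 11.85
tool_pos: [0.4467, 0.3605, 0.0625]
tool_rot: [0.159, 0.638, 0.741, -0.134]
contact_force: [1.7, 3.0, 5.2]
gripper_width: 0.603
grasp_force: 63.0
```

Run:
```python
from h import *
rep((.446,.3601,.062))
```

```text
t 11.85 q [ 0.717  0.268  1.713 -0.357  1.403  0.672] p [0.4467 0.3605 0.0625] lean 1.728 tilt 0.419 ylift 0.003
F [1.7 3.  5.2] T [ 0.089 -0.33   0.412] w 0.603 g 63.0 effort [ -0.6  -39.46 -27.55  -0.37   1.15   0.19]
shift rows(full-scale) [-0.001 -0.007  0.005]
```

Gripped at 63 N with small side forces. Turning the first 1.0 rad.

Request:
move_arm --plan '[[[0,0.003,0,-0.272,0,-0.609,1],[0,0.003,0,-0.272,0,-0.609,1],[0,0.003,0,-0.272,0,-0.609,1],[0,0.003,0,-0.272,0,-0.609,1],[0,0.003,0,-0.272,0,-0.609,1],[0,0.003,0,-0.272,0,-0.609,1],[0,0.003,0,-0.272,0,-0.609,1],[0,0.003,0,-0.272,0,-0.609,1],[0,0.003,0,-0.272,0,-0.609,1],[0,0.003,0,-0.272,0,-0.609,1]]]'

```text
time: 13.1
tool_pos: [0.4496, 0.3627, 0.0625]
tool_rot: [0.205, 0.204, 0.956, -0.041]
contact_force: [3.0, 2.2, 3.2]
gripper_width: 0.609
grasp_force: 62.6
```

Run:
```python
from h import *
rep((.4455+.0034,.3637-.0011,.062))
g=grab('scene'); f=grab('top')
cv2.imwrite('pics/e.png',np.hstack([cv2.resize(g['pixels'][165:225,310:380],None,fx=6,fy=6,interpolation=cv2.INTER_CUBIC),cv2.resize(f['pixels'][187:247,305:368],None,fx=6,fy=6,interpolation=cv2.INTER_CUBIC)]))
```

```text
t 13.1 q [ 0.73   0.042  1.968 -0.458  0.996 -0.194] p [0.4496 0.3627 0.0625] lean 2.732 tilt 0.421 ylift 0.005
F [3.  2.2 3.2] T [ 0.355 -0.413 -0.476] w 0.609 g 62.6 effort [  1.08 -30.52 -28.72  -0.99   0.75   0.  ]
shift rows(full-scale) [ 0.006 -0.003  0.002]
```

View pics/e.png

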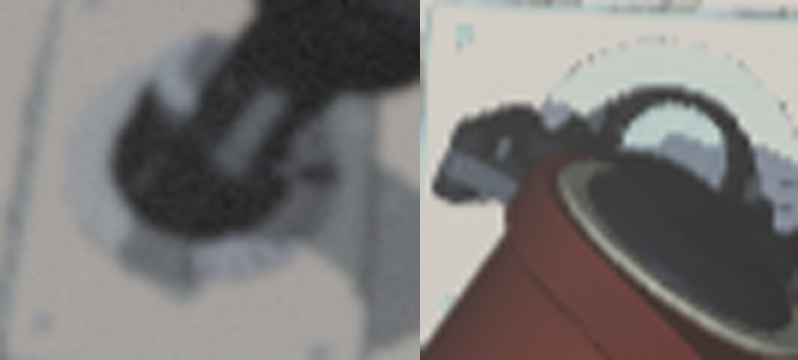

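Request:
move_arm --plan '[[[0,0.003,0,-0.136,0,-0.305,1],[0,0.003,0,-0.136,0,-0.305,1],[0,0,0,0,0,0,1],[0,0,0,0,0,0,1],[0,0,0,0,0,0,0],[0,0,0,0,0,0,0],[0,0,0,0,0,0,0],[-0.17,0,-0.38,0,0,0,0],[-0.17,0,-0.38,0,0,0,0],[0,0,0,0,0,0,0]]]'

```text
time: 14.45
tool_pos: [0.451, 0.3642, 0.1667]
tool_rot: [0.209, 0.157, 0.965, -0.03]
contact_force: [0.4, 0.9, 0.2]
gripper_width: 0.999
grasp_force: 0.0
```

Run:
```python
from h import *
rep()
g=grab('scene'); f=grab('top')
cv2.imwrite('pics/e2.png',np.hstack([cv2.resize(g['pixels'][165:225,310:375],None,fx=6,fy=6,interpolation=cv2.INTER_CUBIC),cv2.resize(f['pixels'][187:247,305:372],None,fx=6,fy=6,interpolation=cv2.INTER_CUBIC)]))
```

```text
t 14.45 q [ 0.721 -0.116  1.931 -0.401  1.129 -0.389] p [0.451  0.3642 0.1667] lean 2.839 tilt 0.425 ylift 0.008
F [0.4 0.9 0.2] T [ 0.142  0.203 -0.011] w 0.999 g 0.0 effort [  0.05 -31.15 -35.79  -1.09  -0.36  -0.07]
```

View pics/e2.png

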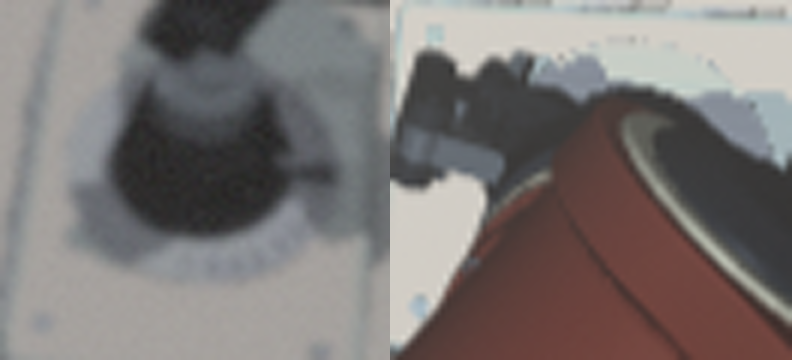

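The ridge appears just beside the wedge, but it's in shadow. I back the arm off to the left for a clear check.

Request:
move_arm --plan '[[[0.12,0.14,-0.3,0,0,0,0],[0.12,0.14,-0.3,0,0,0,0],[0.12,0.14,-0.3,0,0,0,0],[0.12,0.14,-0.3,0,0,0,0],[0,0,0,0,0,0,0],[0,0,0,0,0,0,0],[0,0,0,0,0,0,0],[0,0,0,0,0,0,0],[0,0,0,0,0,0,0],[0,0,0,0,0,0,0]]]'

```text
time: 15.8
tool_pos: [0.3644, 0.4609, 0.2688]
tool_rot: [0.206, 0.157, 0.965, -0.033]
contact_force: [-0.1, -0.1, -0.4]
gripper_width: 0.997
grasp_force: 0.0
```

Run:
```python
from h import *
rep()
g=grab('scene'); f=grab('top')
for _ in range(7):
    pass
a=cv2.resize(f['pixels'][195:245,312:378],None,fx=6,fy=6,interpolation=cv2.INTER_CUBIC); b=cv2.resize(g['pixels'][168:218,315:380],None,fx=6,fy=6,interpolation=cv2.INTER_CUBIC)
o=np.hstack([a,b]); o=cv2.convertScaleAbs(255*(o/255.)**.6)
cv2.imwrite('pics/e3.png',o)
```

```text
t 15.8 q [ 0.962 -0.112  1.752 -0.409  1.391 -0.236] p [0.3644 0.4609 0.2688] lean 2.82 tilt 0.42 ylift -0.0
F [-0.1 -0.1 -0.4] T [ 0.055  0.173 -0.004] w 0.997 g 0.0 effort [ -0.05 -32.64 -37.54  -1.23  -0.3   -0.  ]
```

View pics/e3.png

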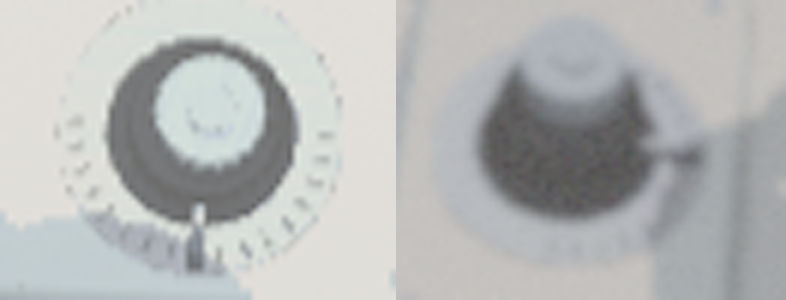

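The top half shows the ridge (199,213) in line with the wedge (198,228 to 194,270), so the dial is set. Next, approach the ring with the lean turned to about 3.0 so it can be tightened in one stroke.

Run:
```python
from h import *
s,R=rep()
R2=Ro.from_rotvec([0,0,.18]).as_matrix()@R
print('turn',(R2.T@[0,0,.18]/.15/2).round(3),'corr x-level', R2[2].round(3))
lam=np.arctan2(-R2[1,2],-R2[0,2]); ax=np.array([.4455,.3637]); xy=ax-.0049*np.array([np.cos(lam),np.sin(lam)])
for z in(.20,.087): print(xy,z,(R2.T@(np.array([*xy,z])-s['tool_pos'])/.12).round(3))
```

```text
t 15.9 q [ 0.962 -0.112  1.752 -0.409  1.391 -0.236] p [0.3643 0.4611 0.2689] lean 2.821 tilt 0.42 ylift 0.0
F [-0.6 -0.9  0.8] T [ 0.042  0.195 -0.011] w 0.999 g 0.0 effort [ -0.05 -32.69 -37.59  -1.23  -0.3   -0.  ]
turn [-0.245  0.    -0.548] corr x-level [-0.408  0.    -0.913]
[0.45035145 0.3630119 ] 0.2 [-0.519 -0.708  0.86 ]
[0.45035145 0.3630119 ] 0.087 [-0.135 -0.708  1.72 ]
```

Request:
move_arm --plan '[[[0,0,0,-0.245,0,-0.548,0],[0,0,0,-0.245,0,-0.548,0],[-0.13,-0.177,0.215,0,0,0,0],[-0.13,-0.177,0.215,0,0,0,0],[-0.13,-0.177,0.215,0,0,0,0],[-0.13,-0.177,0.215,0,0,0,0],[0,0,0,0,0,0,0],[0,0,0,0,0,0,0],[0,0,0,0,0,0,0],[0,0,0,0,0,0,0]]]'

```text
time: 17.15
tool_pos: [0.4502, 0.364, 0.2008]
tool_rot: [0.208, 0.068, 0.976, -0.014]
contact_force: [0.2, -0.2, 0.2]
gripper_width: 1.003
grasp_force: 0.0
```

Run:
```python
from h import *
rep((.4504,.3630,.087))
```

```text
t 17.15 q [ 0.698 -0.193  1.939 -0.342  1.127 -0.627] p [0.4502 0.364  0.2008] lean 3.004 tilt 0.421 ylift 0.001
F [ 0.2 -0.2  0.2] T [0.047 0.156 0.016] w 1.003 g 0.0 effort [ -0.07 -28.6  -37.03  -0.95  -0.76   0.  ]
shift rows(full-scale) [ 0.385 -0.009  0.867]
```

Request:
move_arm --plan '[[[0.096,-0.003,0.217,0,0,0,0],[0.096,-0.003,0.217,0,0,0,0],[0.096,-0.003,0.217,0,0,0,0],[0.097,0,0.216,0,0,0,0],[0,0,0,0,0,0,0],[0,0,0,0,0,0,0],[0,0,0,0,0,0,0.3],[0,0,0,0,0,0,0.3],[0,0,0,0,0,0,0.3],[0,0,0,0,0,0,0.3]]]'

```text
time: 18.4
tool_pos: [0.4506, 0.362, 0.0864]
tool_rot: [0.208, 0.069, 0.976, -0.015]
contact_force: [-0.6, 0.2, -0.1]
gripper_width: 0.7
grasp_force: 0.0
```

Run:
```python
from h import *
rep((.4504,.3630,.087))
```

```text
t 18.4 q [ 0.695 -0.059  2.023 -0.389  0.924 -0.538] p [0.4506 0.362  0.0864] lean 3.001 tilt 0.42 ylift 0.0
F [-0.6  0.2 -0.1] T [0.074 0.168 0.043] w 0.7 g 0.0 effort [ 1.000e-02 -3.097e+01 -3.358e+01 -8.900e-01 -6.700e-01 -0.000e+00]
shift rows(full-scale) [ 0.001  0.008 -0.005]
```

Request:
move_arm --plan '[[[0,0,0,0,0,0,0.5],[0,0,0,0,0,0,0.7],[0,0,0,0,0,0,1],[0,0,0,0,0,0,1],[0,0,0,0,0,0,1],[0,0,0,0,0,0,1],[0,0,0,0,0,0,1],[0,0,0,0,0,0,1],[0,0,0,0,0,0,1],[0,0,0,0,0,0,1]]]'

```text
time: 19.65
tool_pos: [0.4507, 0.3634, 0.0869]
tool_rot: [0.208, 0.069, 0.976, -0.013]
contact_force: [-1.6, 5.0, 1.6]
gripper_width: 0.41
grasp_force: 59.5
```

Run:
```python
from h import *
rep((.4504,.3630,.087))
```

```text
t 19.65 q [ 0.696 -0.059  2.022 -0.387  0.922 -0.538] p [0.4507 0.3634 0.0869] lean 3.009 tilt 0.421 ylift 0.003
F [-1.6  5.   1.6] T [0.709 0.388 0.348] w 0.41 g 59.5 effort [-2.890e+00 -2.996e+01 -3.172e+01 -1.690e+00  1.600e-01  3.000e-02]
shift rows(full-scale) [ 0.002 -0.003 -0.001]
```

Ring gripped. Its first 0.35 rad are surely free, so I turn that and then measure the torque about the axis.

Request:
move_arm --plan '[[[0,-0.002,0,0.136,0,0.304,1],[0,-0.002,0,0.136,0,0.304,1],[0,-0.002,0,0.136,0,0.304,1],[0,-0.002,0,0.136,0,0.304,1],[0,-0.002,0,0.136,0,0.304,1],[0,-0.002,0,0.136,0,0.304,1],[0,-0.002,0,0.136,0,0.304,1],[0,0,0,0,0,0,1],[0,0,0,0,0,0,1],[0,0,0,0,0,0,1]]]'

```text
time: 20.9
tool_pos: [0.4502, 0.3619, 0.0869]
tool_rot: [0.202, 0.238, 0.949, -0.049]
contact_force: [-2.5, 5.5, 1.5]
gripper_width: 0.411
grasp_force: 59.7
```

```bash
cat >> h.py <<'E'
def meas(n=8):
    F=[];T=[]
    for _ in range(n):
        manip.grab_frame('scene'); s=manip.state(); F.append(s['contact_force']);T.append(s['ft_torque'])
    R=rot(s); F=np.array(F);T=np.array(T); f=F.mean(0);t=T.mean(0); z=R[:,2]
    lam=np.arctan2(-z[1],-z[0])
    T0=.18*np.array([np.sin(lam),-np.cos(lam),0])
    A=np.cross(z,f); m=t-T0  # m = d*A + M*up
    X=np.column_stack([A,[0,0,1]]); sol=np.linalg.lstsq(X,m,rcond=None)[0]
    print('t',round(s['time'],2),'q1',s['joint_pos'][0].round(3),'lean',lam.round(3),'F',f.round(2),'sdF',F.std(0).round(2),'T',t.round(3),'sdT',T.std(0).round(3),'fit d,M',sol.round(3),'M@',[(m-d*A)[2].round(3) for d in(.13,.15,.17)],'p',s['tool_pos'].round(4))
E
python3 - <<'E'
from h import *
meas()
E
```

```text
t 21.3 q1 0.733 lean 2.659 F [-1.99  4.97  1.59] sdF [0.66 0.35 0.56] T [0.744 0.403 0.21 ] sdT [0.027 0.024 0.032] fit d,M [ 0.159 -0.015] M@ [np.float64(0.026), np.float64(-0.002), np.float64(-0.031)] p [0.4502 0.3619 0.0869]
```

Request:
move_arm --plan '[[[0,-0.001,0,0.054,0,0.122,1],[0,-0.001,0,0.054,0,0.122,1],[0,-0.001,0,0.054,0,0.122,1],[0,-0.001,0,0.054,0,0.122,1],[0,-0.001,0,0.054,0,0.122,1],[0,0,0,0,0,0,1],[0,0,0,0,0,0,1],[0,0,0,0,0,0,1],[0,0,0,0,0,0,1],[0,0,0,0,0,0,1]]]'

```text
time: 22.55
tool_pos: [0.45, 0.3615, 0.0869]
tool_rot: [0.2, 0.285, 0.936, -0.059]
contact_force: [-2.2, 4.8, 1.1]
gripper_width: 0.415
grasp_force: 59.7
```

```bash
python3 -c "
from h import *
meas(4)"
```

```text
t 22.75 q1 0.739 lean 2.56 F [-2.1   5.86  2.  ] sdF [0.86 0.27 0.33] T [0.797 0.36  0.239] sdT [0.027 0.014 0.006] fit d,M [0.144 0.02 ] M@ [np.float64(0.042), np.float64(0.011), np.float64(-0.019)] p [0.45   0.3614 0.0869]
```

Still loose; next 0.1 rad.

Request:
move_arm --plan '[[[0,-0.001,0,0.054,0,0.122,1],[0,-0.001,0,0.054,0,0.122,1],[0,-0.001,0,0.054,0,0.122,1],[0,-0.001,0,0.054,0,0.122,1],[0,-0.001,0,0.054,0,0.122,1],[0,0,0,0,0,0,1],[0,0,0,0,0,0,1],[0,0,0,0,0,0,1],[0,0,0,0,0,0,1],[0,0,0,0,0,0,1]]]'

```text
time: 24.0
tool_pos: [0.4497, 0.3611, 0.0869]
tool_rot: [0.196, 0.331, 0.92, -0.068]
contact_force: [-1.2, 5.3, 2.0]
gripper_width: 0.413
grasp_force: 59.7
```

```bash
python3 -c "
from h import *
meas(4)"
```

```text
t 24.2 q1 0.743 lean 2.461 F [-1.82  5.91  1.5 ] sdF [0.48 0.26 0.42] T [0.853 0.328 0.23 ] sdT [0.03  0.011 0.028] fit d,M [0.148 0.023] M@ [np.float64(0.048), np.float64(0.02), np.float64(-0.008)] p [0.4497 0.3611 0.0869]
```

Request:
move_arm --plan '[[[0,-0.001,0,0.054,0,0.122,1],[0,-0.001,0,0.054,0,0.122,1],[0,-0.001,0,0.054,0,0.122,1],[0,-0.001,0,0.054,0,0.122,1],[0,-0.001,0,0.054,0,0.122,1],[0,0,0,0,0,0,1],[0,0,0,0,0,0,1],[0,0,0,0,0,0,1],[0,0,0,0,0,0,1],[0,0,0,0,0,0,1]]]'

```text
time: 25.45
tool_pos: [0.4494, 0.3607, 0.0869]
tool_rot: [0.192, 0.377, 0.903, -0.078]
contact_force: [-1.3, 5.6, 1.2]
gripper_width: 0.411
grasp_force: 59.7
```

```bash
python3 -c "
from h import *
meas(4)"
```

```text
t 25.65 q1 0.744 lean 2.362 F [-1.43  6.03  1.17] sdF [0.57 0.4  0.31] T [0.912 0.304 0.226] sdT [0.012 0.017 0.033] fit d,M [0.153 0.022] M@ [np.float64(0.053), np.float64(0.026), np.float64(-0.001)] p [0.4493 0.3608 0.0869]
```

Request:
move_arm --plan '[[[0,-0.001,0,0.054,0,0.122,1],[0,-0.001,0,0.054,0,0.122,1],[0,-0.001,0,0.054,0,0.122,1],[0,-0.001,0,0.054,0,0.122,1],[0,-0.001,0,0.054,0,0.122,1],[0,0,0,0,0,0,1],[0,0,0,0,0,0,1],[0,0,0,0,0,0,1],[0,0,0,0,0,0,1],[0,0,0,0,0,0,1]]]'

```text
time: 26.9
tool_pos: [0.449, 0.3604, 0.0869]
tool_rot: [0.188, 0.421, 0.883, -0.087]
contact_force: [-0.1, 6.3, 1.4]
gripper_width: 0.41
grasp_force: 59.7
```

```bash
python3 -c "
from h import *
meas(4)"
```

```text
t 27.1 q1 0.744 lean 2.263 F [-0.78  5.92  1.08] sdF [0.2  0.23 0.4 ] T [1.002 0.257 0.223] sdT [0.033 0.016 0.02 ] fit d,M [0.171 0.002] M@ [np.float64(0.055), np.float64(0.03), np.float64(0.004)] p [0.449  0.3605 0.0869]
```

Request:
move_arm --plan '[[[0,-0.001,0,0.054,0,0.122,1],[0,-0.001,0,0.054,0,0.122,1],[0,-0.001,0,0.054,0,0.122,1],[0,-0.001,0,0.054,0,0.122,1],[0,-0.001,0,0.054,0,0.122,1],[0,0,0,0,0,0,1],[0,0,0,0,0,0,1],[0,0,0,0,0,0,1],[0,0,0,0,0,0,1],[0,0,0,0,0,0,1]]]'

```text
time: 28.35
tool_pos: [0.4486, 0.3602, 0.0869]
tool_rot: [0.183, 0.465, 0.861, -0.096]
contact_force: [-0.7, 6.8, 0.8]
gripper_width: 0.406
grasp_force: 59.7
```

```bash
python3 -c "
from h import *
meas(4)"
```

```text
t 28.55 q1 0.742 lean 2.164 F [-0.48  6.76  1.23] sdF [0.22 0.38 0.3 ] T [1.047 0.184 0.188] sdT [0.023 0.033 0.036] fit d,M [ 0.156 -0.026] M@ [np.float64(0.01), np.float64(-0.018), np.float64(-0.045)] p [0.4486 0.3602 0.0869]
```

Request:
move_arm --plan '[[[0,-0.001,0,0.054,0,0.122,1],[0,-0.001,0,0.054,0,0.122,1],[0,-0.001,0,0.054,0,0.122,1],[0,-0.001,0,0.054,0,0.122,1],[0,-0.001,0,0.054,0,0.122,1],[0,0,0,0,0,0,1],[0,0,0,0,0,0,1],[0,0,0,0,0,0,1],[0,0,0,0,0,0,1],[0,0,0,0,0,0,1]]]'

```text
time: 29.8
tool_pos: [0.4482, 0.3599, 0.0869]
tool_rot: [0.178, 0.508, 0.836, -0.105]
contact_force: [0.0, 6.1, 0.3]
gripper_width: 0.412
grasp_force: 59.7
```

```bash
python3 -c "
from h import *
meas(4)"
```

```text
t 30.0 q1 0.738 lean 2.065 F [0.19 7.12 1.02] sdF [0.57 0.29 0.33] T [1.064 0.135 0.213] sdT [0.028 0.028 0.011] fit d,M [0.146 0.003] M@ [np.float64(0.027), np.float64(-0.002), np.float64(-0.031)] p [0.4482 0.3599 0.0869]
```

Request:
move_arm --plan '[[[0,-0.001,0,0.054,0,0.122,1],[0,-0.001,0,0.054,0,0.122,1],[0,-0.001,0,0.054,0,0.122,1],[0,-0.001,0,0.054,0,0.122,1],[0,-0.001,0,0.054,0,0.122,1],[0,0,0,0,0,0,1],[0,0,0,0,0,0,1],[0,0,0,0,0,0,1],[0,0,0,0,0,0,1],[0,0,0,0,0,0,1]]]'

```text
time: 31.25
tool_pos: [0.4478, 0.3598, 0.0869]
tool_rot: [0.172, 0.549, 0.81, -0.113]
contact_force: [0.3, 7.1, 0.4]
gripper_width: 0.405
grasp_force: 59.7
```

```bash
python3 -c "
from h import *
meas(4)"
```

```text
t 31.45 q1 0.733 lean 1.965 F [0.18 7.47 0.63] sdF [0.22 0.55 0.42] T [1.108 0.064 0.169] sdT [0.02  0.015 0.027] fit d,M [ 0.142 -0.005] M@ [np.float64(0.01), np.float64(-0.015), np.float64(-0.039)] p [0.4478 0.3597 0.0869]
```

Request:
move_arm --plan '[[[0,-0.001,0,0.054,0,0.122,1],[0,-0.001,0,0.054,0,0.122,1],[0,-0.001,0,0.054,0,0.122,1],[0,-0.001,0,0.054,0,0.122,1],[0,-0.001,0,0.054,0,0.122,1],[0,0,0,0,0,0,1],[0,0,0,0,0,0,1],[0,0,0,0,0,0,1],[0,0,0,0,0,0,1],[0,0,0,0,0,0,1]]]'

```text
time: 32.7
tool_pos: [0.4473, 0.3596, 0.0869]
tool_rot: [0.166, 0.589, 0.782, -0.121]
contact_force: [0.4, 7.2, 0.8]
gripper_width: 0.409
grasp_force: 59.7
```

```bash
python3 -c "
from h import *
meas(4)"
```

```text
t 32.9 q1 0.726 lean 1.866 F [0.93 7.11 0.44] sdF [0.17 0.51 0.62] T [1.161 0.004 0.199] sdT [0.03  0.032 0.02 ] fit d,M [0.154 0.015] M@ [np.float64(0.044), np.float64(0.02), np.float64(-0.004)] p [0.4473 0.3596 0.0869]
```

Request:
move_arm --plan '[[[0,-0.001,0,0.054,0,0.122,1],[0,-0.001,0,0.054,0,0.122,1],[0,-0.001,0,0.054,0,0.122,1],[0,-0.001,0,0.054,0,0.122,1],[0,-0.001,0,0.054,0,0.122,1],[0,0,0,0,0,0,1],[0,0,0,0,0,0,1],[0,0,0,0,0,0,1],[0,0,0,0,0,0,1],[0,0,0,0,0,0,1]]]'

```text
time: 34.15
tool_pos: [0.4469, 0.3595, 0.0869]
tool_rot: [0.16, 0.627, 0.752, -0.129]
contact_force: [0.2, 7.5, 0.5]
gripper_width: 0.41
grasp_force: 59.7
```

```bash
python3 -c "
from h import *
meas(6)"
```

```text
t 34.45 q1 0.718 lean 1.767 F [0.85 6.82 0.48] sdF [0.18 0.39 0.51] T [ 1.192 -0.067  0.481] sdT [0.026 0.051 0.015] fit d,M [0.167 0.336] M@ [np.float64(0.368), np.float64(0.35), np.float64(0.333)] p [0.4469 0.3595 0.0869]
```

The ring has bitten at about 0.34 N m. I add 0.07 rad to get near 0.41.

Request:
move_arm --plan '[[[0,-0.001,0,0.038,0,0.085,1],[0,-0.001,0,0.038,0,0.085,1],[0,-0.001,0,0.038,0,0.085,1],[0,-0.001,0,0.038,0,0.085,1],[0,-0.001,0,0.038,0,0.085,1],[0,0,0,0,0,0,1],[0,0,0,0,0,0,1],[0,0,0,0,0,0,1],[0,0,0,0,0,0,1],[0,0,0,0,0,0,1]]]'

```text
time: 35.7
tool_pos: [0.4466, 0.3595, 0.0869]
tool_rot: [0.155, 0.653, 0.729, -0.135]
contact_force: [1.7, 6.9, -0.7]
gripper_width: 0.409
grasp_force: 59.7
```

```bash
python3 -c "
from h import *
meas(10)"
```

```text
t 36.2 q1 0.712 lean 1.698 F [ 1.98  6.98 -0.08] sdF [0.56 0.59 0.43] T [ 1.217 -0.195  0.592] sdT [0.034 0.023 0.025] fit d,M [0.159 0.41 ] M@ [np.float64(0.443), np.float64(0.42), np.float64(0.397)] p [0.4466 0.3595 0.087 ]
```

Torque is about 0.41 N m, on target. Release and retreat straight up, then to the left.

Request:
move_arm --plan '[[[0,0,0,0,0,0,0.5],[0,0,0,0,0,0,0],[0,0,0,0,0,0,0],[0,0,0,0,0,0,0],[0,0,0,0,0,0,0],[-0.17,0,-0.38,0,0,0,0],[-0.17,0,-0.38,0,0,0,0],[-0.17,0,-0.38,0,0,0,0],[0,0,0,0,0,0,0],[0,0,0,0,0,0,0]]]'

```text
time: 37.45
tool_pos: [0.4447, 0.3567, 0.2356]
tool_rot: [0.155, 0.653, 0.728, -0.138]
contact_force: [-0.2, -0.4, -0.6]
gripper_width: 1.0
grasp_force: 0.0
```

Run:
```python
from h import *
s,R=rep()
print('to left/up', (R.T@np.array([-.09,.11,.06])/.12/4).round(3))
```

```text
t 37.45 q [ 0.711  0.095  1.601 -0.345  1.683  0.604] p [0.4447 0.3567 0.2356] lean 1.685 tilt 0.419 ylift 0.002
F [-0.2 -0.4 -0.6] T [ 0.159  0.011 -0.006] w 1.0 g 0.0 effort [ 2.000e-02 -4.212e+01 -3.773e+01 -1.100e+00  7.300e-01 -0.000e+00]
to left/up [ 0.176 -0.161 -0.215]
```

Request:
move_arm --plan '[[[0.176,-0.161,-0.215,0,0,0,0],[0.176,-0.161,-0.215,0,0,0,0],[0.176,-0.161,-0.215,0,0,0,0],[0.176,-0.161,-0.215,0,0,0,0],[0,0,0,0,0,0,0],[0,0,0,0,0,0,0],[0,0,0,0,0,0,0],[0,0,0,0,0,0,0],[0,0,0,0,0,0,0],[0,0,0,0,0,0,0]]]'

```text
time: 38.7
tool_pos: [0.3551, 0.4666, 0.2958]
tool_rot: [0.156, 0.653, 0.728, -0.138]
contact_force: [0.3, 0.7, -0.2]
gripper_width: 1.001
grasp_force: 0.0
```

Run:
```python
from h import *
rep()
f=grab('top')
a=cv2.resize(f['pixels'][195:245,312:378],None,fx=6,fy=6,interpolation=cv2.INTER_CUBIC)
a=cv2.convertScaleAbs(255*(a/255.)**.6)
o=cv2.imread('pics/e3.png')[:,:396]
for n,i in(('before',o),('now',a)):
    g=cv2.cvtColor(i,6).astype(int); print(n)
    for v in(205,210,215,220,228,240,255): print(v,g[v,168:232:4])
```

```text
t 38.7 q [ 0.927  0.144  1.448 -0.295  1.85   0.78 ] p [0.3551 0.4666 0.2958] lean 1.686 tilt 0.419 ylift 0.003
F [ 0.3  0.7 -0.2] T [ 0.178 -0.017  0.009] w 1.001 g 0.0 effort [ -0.07 -42.95 -36.64  -0.89   0.9   -0.  ]
before
205 [115 115 113 112 111 112 127 153 174 145 110 113 112 112 113 114]
210 [111 117 117 115 113 112 144 187 214 168 112 115 114 115 115 116]
215 [123 110 108 107 106 105 153 203 225 173 107 110 109 108 105 110]
220 [166 140 136 128 123 126 159 197 215 168 116 127 126 127 132 142]
228 [214 223 222 209 202 208 177 155 169 179 190 199 200 205 216 218]
240 [175 175 178 200 198 162 144 138 140 183 218 219 224 224 221 220]
255 [164 160 176 184 168 128 122 128 130 165 202 218 187 177 216 224]
now
205 [111 111 111 110 110 111 117 131 143 129 111 111 110 113 116 118]
210 [109 112 113 112 110 110 125 154 175 147 111 112 111 113 115 118]
215 [116 109 108 108 106 106 132 169 193 156 109 110 108 108 107 116]
220 [143 127 125 120 116 117 137 167 187 152 113 119 118 119 123 135]
228 [186 176 180 173 169 172 151 138 152 156 161 167 167 170 179 181]
240 [224 214 205 192 169 145 130 125 127 156 180 182 185 185 183 183]
255 [193 182 222 219 183 136 122 126 129 163 188 186 159 151 179 186]
```

The ridge has not moved: its brightness peak is still at column 200, in line with the wedge. Handing in.

```bash
python3 -c "
from h import *
print(manip.job_done())"
```

```text
the job is handed in; nothing more can be done
None
```

The dial's ridge points at the wedge, the lock ring is tightened to about 0.41 N m, the arm is clear of everything, and the job is handed in; the verdict was not shown to me.

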